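Tap the stuck alloy slugs out of the bottle neck

ROBOT

A 6-joint arm with a two-finger parallel gripper is mounted at the origin on a cart in front of the work surface, level with it; the furniture and walls round the work are solid. World frame = base frame: x ahead of the robot, y to its left, z up, the work surface at z = 0. Lengths are in m, angles in rad, forces in N, time in s.
With the tool pointing down it reaches from about 0.4 to 0.825 m from the base axis. Payload 7 kg.
Tool frame: the origin (TCP) lies on the centre line of the jaws, within the pads' length; the fingertips stand tip_reach ahead of it and the grasp point (between the pads) is the TCP (tip_reach is the distance from the TCP to the fingertips, in m); z points along the fingers, y is the line along which they close (so a half turn about z gives the same grasp; the last joint's range is limited). The gripper opens to 88 mm and grips with 3 to 60 N. Pads are 19 mm wide; open, the fingers measure 130 mm over their backs; the gripper's body (78 mm by 193 mm) begins 47 mm behind the grasp point.
Start: joints at [-0.943, 0.359, 0.012, 0, -1.224, -0.288], TCP at [0.225, -0.636, 0.246] pointing down, gripper open.
Joint ranges: [-3.07, 3.07], [-1.43, 2.12], [-1.02, 1.25], [-3.03, 1.67], [-3.05, -0], [-3.03, 3.03]. Speed limits (rad/s): [2.39, 2.39, 3.01, 3.14, 3.14, 3.14].

INTERFACE

Orientations are given as [roll, pitch, yaw] about the fixed x, y, z axes, in that order (R = Rz(yaw) Ry(pitch) Rx(roll)).
In Python, from station import get_state, grab_frame, calibration, job_done, find_in, mark_of, tip_reach gives the robot as it stands.
- The arm moves only by the shell command python3 -m handwheel 'ROWS' [OPENING] [FORCE]. ROWS is JSON, a list of rows, each an object with "delta_pos": the shift along the world's x, y, z in units of 30 mm (1.0 is 30 mm), a list of three; "dr": the turn, a rotation vector about the world's x, y, z in degrees, a list of three. In form: [{"delta_pos": [tx, ty, tz], "dr": [rx, ry, rz]}, ...]. A call has 1 to 10 rows; each row shifts and turns the commanded pose from where the row before left it; what a row does not reach is not made up. A row lasts 1/10 s, in which the tool goes at most 50 mm and 8.59 degrees, less where a joint would pass 70% of its speed; a pose out of reach is approached as far as the arm can. A call is refused whole if a number of a shift passes 1 or a number of a turn 8.59, either way. A call with a gripper value outside its range is refused whole. OPENING is the closure, from -1 (fully open) to 1 (shut), set as the call begins (- or left out, the last holds). The fingers move at their own pace and stop on an object; FORCE is the grip in N (left out, the last holds). Time passes only in rows, so rows that do not move let the fingers close. It gives the time, the measured TCP pose, the force, the opening and the grip force at its end, in the units of the state.
- get_state(): the state, without advancing time (a new reading comes with each control period).
- grab_frame(name): name is "scene" or "top" or "wrist"; returns the picture (400x640x3 uint8, red, green, blue); there is no depth.
- calibration(name): a dict with "fx", "fy", "cx", "cy" (pixels), "extrinsics" (4x4, takes a point from world to camera coordinates). Camera axes: x right, y down, z forward; pixel columns grow to the right and rows downward; lengths in m; the calibration is good to about 2 mm. A picture is of the moment at which its call begins: read the wrist's pose just before it. calibration takes no time and is no camera call; for the wrist camera it gives the pose at the moment of the call.
- job_done(): hands the job in; it is judged then, once.
Trained networks look in the newest picture that a camera, given by its name, has taken for a name from the list of things; names that differ only in an ending like _2 or _b are one class to them, and where a whole thing is asked for, a point or a joint stands for the part that bears it (a point fixed in the world has none). Each returns a list of dicts, best first, with "conf" (0 to 1); they miss things now and then, are a little off and sometimes report something else, mostly with a low value. They report only what shows in the picture. A call takes as long as a camera call. They do not tell look-alikes from the thing itself.
- find_in(camera, query): "location" ([column, row] in pixels, amid what is visible of it).
- mark_of(camera, query): "location" ([column, row] in pixels: a listed point, or the origin of a listed thing).
The state is a dict: "t": time; "q": joint angles; "qd": joint speeds; "joint_efforts": joint torques, N m; "eef_pos": TCP position; "ee_rot": TCP orientation; "force": force on the tool from outside, world axes, zero at the start; "moment": the same for the moment, N m; "width": finger opening in m; "gripper_force": force on a finger pad.
Only numpy, scipy, OpenCV 4.12 (cv2) and the standard library are available. Lean on these libraries where they do the work, as an engineer would, in place of code of your own. Each camera call takes 0.05 s, during which the arm holds its last target. There are 200 camera calls.

TASK

Two alloy casting slugs have stuck in the neck of the narrow-necked clear bottle that lies tilted in its sprung stand. Tap gently from above on the upper side of that bottle, as often as it takes, until both slugs have slid out into the steel pot under its mouth, and leave the pot standing there.

Things in the scene. Friction and masses are not known exactly. Their poses are not given: they have to be found in the camera images.
- bottle: Clear narrow-necked bottle, 132 long (mm); body 52 wide to x=54, neck 22 wide from x=78, mouth x=120. Origin on its axis at the pivot, 150 above worktop, between cheeks (86 wide, 160 high); x to mouth, 25 deg down, z square to it, up. Tap spot (46,0,26): nods mouth-down on a damped spring, 2 N to start, 5 N at 9 mm, stop at 16 mm. Taps of 9 mm at 0.05 to 0.2 m/s let the slugs slip on; repeat.
- slug_1_center (a point): Centre of the lower slug: solid steel-grey alloy rod with round ends, 10 mm in diameter, 18 mm long, 11 g; at the start in the bottle's neck, its end about 7 mm inside the mouth. Own x is its long axis.
- slug_2_center (a point): Centre of the upper slug, the same in size, which lies behind the lower one in the neck at the start.
- pot_center (a point): Centre of the open round steel pot without handles, half-way up: 94 mm in outer diameter at the rim, walls 3 mm, 46 mm high; it stands loose on the worktop under the bottle's mouth. Own z is up.
There are look-alikes about, which are no part of the job. What is shaped like the part that bears pot_center but black or pink is not meant.

How it is judged:
By the outcome, as a careful person would: the job done as asked, in the order asked, and still so for the second after the job is handed in, with the robot touching nothing.
It also fails if it takes over 42 s, if anything falls off the work surface, if the arm or the gripper's body presses on something with over 40 N, if the wrist force passes 120 N, or if a joint passes its speed limit or range.

## Working session

There is one attempt and no reset: what is moved stays moved. The work goes in short steps, Python scripts to look and compute and a shell command to move; the robot and the scene stay as the last step left them, time stands still between calls to the robot, and variables do not carry over. Pictures are saved under pics/ and viewed, at most 10 in all, crops included, and the job is handed in when it is done.

```bash
mkdir -p pics; python3 - <<'E'
from station import *
import cv2,numpy as np
print(get_state(),tip_reach)
for c in("scene","top"):
    f=grab_frame(c); cv2.imwrite(f"pics/{c}0.png",f[:,:,::-1])
    k=calibration(c);print(c,k)
    for q in("bottle","slug_1_center","pot_center"):
        print(q,mark_of(c,q)[:4],find_in(c,q)[:4])
E
```

```text
{'t': 0.0, 'q': array([-9.42867082e-01,  3.59387991e-01,  1.10766881e-02, -3.49033771e-04,
       -1.22410407e+00, -2.88124553e-01]), 'qd': array([ 0.00104806,  0.00018479, -0.0001659 , -0.00011787, -0.00157328,
        0.00063731]), 'joint_efforts': array([-2.56829720e-03, -5.82714701e+01,  2.93046731e+01,  6.99692845e+00,
        6.77647971e-03, -1.25423503e-04]), 'eef_pos': array([ 0.22482283, -0.63597949,  0.24462991]), 'ee_rot': array([ 3.13994710e+00, -1.45514525e-04, -2.80190671e+00]), 'force': array([-0.44848373,  0.41005749, -1.05572627]), 'moment': array([-0.01218327, -0.04603707,  0.00203887]), 'gripper_force': 0.0, 'width': 0.0877440249132084} 0.019
scene {'fx': 469.23909261043207, 'fy': 469.23909261043207, 'cx': 326.7331942463922, 'cy': 198.76193723603166, 'extrinsics': array([[-0.89204271, -0.45190435, -0.00650068,  0.41007649],
       [-0.22575391,  0.45799843, -0.85980964,  0.2490638 ],
       [ 0.39152902, -0.76551937, -0.51057333,  1.14988513],
       [ 0.        ,  0.        ,  0.        ,  1.        ]])}
bottle [{'location': [325.6, 169.6], 'conf': 0.72}] [{'locat
[... 526 characters left out ...]
4, 'extrinsics': array([[ 0.00639463, -0.99994108, -0.00877156, -0.09799489],
       [-0.99756537, -0.00576979, -0.06949852,  0.50873636],
       [ 0.06944382,  0.00919462, -0.99754349,  1.24662166],
       [ 0.        ,  0.        ,  0.        ,  1.        ]])}
bottle [{'location': [359.1, 176.5], 'conf': 0.65}] [{'location': [359.3, 184.9], 'conf': 0.77}]
slug_1_center [] []
pot_center [{'location': [423.3, 258.1], 'conf': 0.87}, {'location': [315.7, 244.1], 'conf': 0.67}, {'location': [368.0, 222.5], 'conf': 0.66}] [{'location': [426.6, 258.1], 'conf': 0.77}, {'location': [316.4, 244.9], 'conf': 0.76}, {'location': [367.7, 226.5], 'conf': 0.68}, {'location': [306.8, 185.0], 'conf': 0.64}]
```

```bash
python3 - <<'E'
import cv2,numpy as np
a=cv2.imread('pics/scene0.png')[110:280,230:480];b=cv2.imread('pics/top0.png')[110:310,250:470]
cv2.imwrite('pics/c1.png',np.vstack([cv2.resize(a,(440,299),interpolation=2),cv2.resize(b,(440,300) ,interpolation=2)])) if 0 else None
h=380
A=cv2.resize(a,(400,272),interpolation=cv2.INTER_CUBIC);B=cv2.resize(b,(352,320),interpolation=cv2.INTER_CUBIC)
W=np.zeros((592,400,3),np.uint8);W[:272]=A;W[272:,:352]=B
cv2.imwrite('pics/crop1.png',W)
E
```

```text
(no output)
```

View pics/scene0.png

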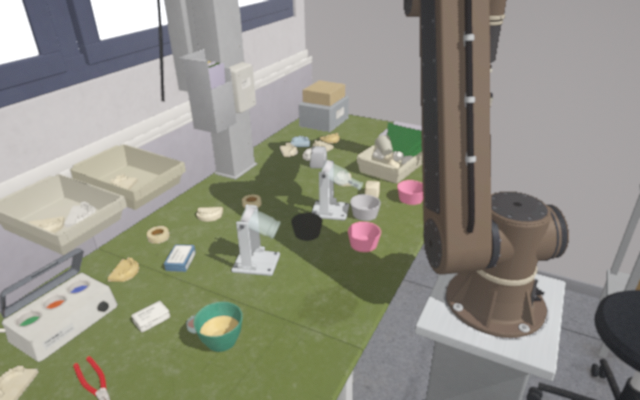

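View pics/top0.png

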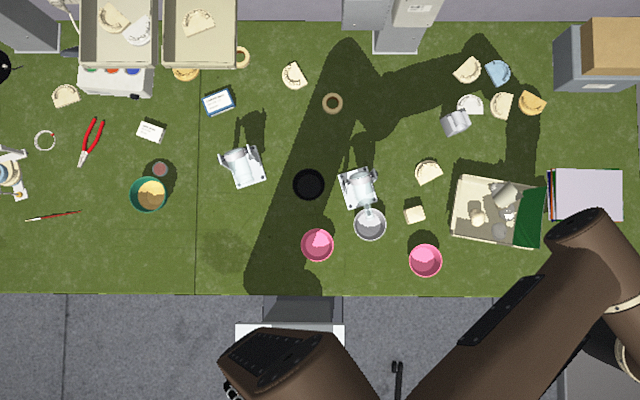

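View pics/crop1.png

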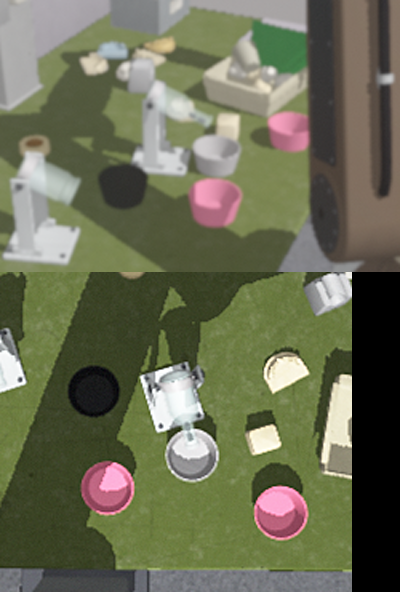

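The steel pot (top 369,224; scene 365,207) stands under the mouth of the bottle at top (360,186). Look-alikes are the black pot at (308,184), the pink pots at (317,245) and (425,260), and the second bottle stand at (242,165), which has no pot. I'm choosing the bottle at (360,186) and will triangulate it now.

```bash
cat > h.py <<'E'
from station import *
import cv2,numpy as np
def P(c):
    k=calibration(c);K=np.array([[k['fx'],0,k['cx']],[0,k['fy'],k['cy']],[0,0,1]]);return K@k['extrinsics'][:3]
def tri(a,b):
    X=cv2.triangulatePoints(P('scene'),P('top'),np.array(a,float).reshape(2,1),np.array(b,float).reshape(2,1));return (X[:3]/X[3]).ravel()
def proj(c,X):
    x=P(c)@np.r_[X,1];return (x[:2]/x[2]).round(1)
def onz(c,px,z):
    M=P(c);A=np.c_[M[:,0],M[:,1],-np.r_[px,1]];return np.linalg.solve(A,-(M[:,2]*z+M[:,3]))
E
python3 - <<'E'
from h import *
B=tri((325.6,169.6),(359.1,176.5));p=tri((367.8,209),(368,222.5))
print(B,p,onz('top',(359.1,176.5),.15),onz('scene',(325.6,169.6),.15),onz('top',(369,223),.023),onz('scene',(366,208),.023))
b=onz('top',(359.1,176.5),.15)[:2];d=p[:2]-b;d/=np.linalg.norm(d);print(np.degrees(np.arctan2(d[1],d[0])))
c,s=np.cos(np.radians(25)),np.sin(np.radians(25))
for n,(x,z) in dict(piv=(0,0),tap=(46,26),mouth=(120,0),rear=(-12,0)).items():
    X=np.r_[b+d*(x*c+z*s)/1e3,.15+(-x*s+z*c)/1e3];print(n,X,proj('top',X),proj('scene',X))
E
```

```text
[ 0.56120943 -0.19171946  0.14459655] [ 0.43705472 -0.22952789  0.01503885] [ 0.56200645 -0.19065026  1.13426505] [ 0.55505308 -0.18272687  1.43049947] [ 0.44251893 -0.2288408   1.25230426] [ 0.43387543 -0.22319715  1.4788785 ]
-162.71693258154005
piv [ 0.56200645 -0.19065026  0.15      ] [359.1 176.5] [324.8 168.1]
tap [ 0.51170672 -0.20630058  0.15412356] [365.2 195.5] [341.8 168.1]
mouth [ 0.45816004 -0.22296115  0.09928581] [369.6 216.8] [359.6 185.2]
rear [ 0.5723911  -0.18741917  0.15507142] [358.  172.3] [321.2 166.4]
```

```bash
python3 -m handwheel '[{"delta_pos":[0.3,0.5,0.1],"dr":[0,0,0]},{"delta_pos":[0.6,0.95,0.1],"dr":[0,0,0]},{"delta_pos":[0.6,0.95,0.1],"dr":[0,0,0]},{"delta_pos":[0.6,0.95,0.1],"dr":[0,0,0]},{"delta_pos":[0.6,0.95,0.1],"dr":[0,0,0]},{"delta_pos":[0.6,0.95,0.1],"dr":[0,0,0]},{"delta_pos":[0.6,0.95,0.1],"dr":[0,0,0]},{"delta_pos":[0.6,0.95,0.1],"dr":[0,0,-2]},{"delta_pos":[0.6,0.95,0.1],"dr":[0,0,0]},{"delta_pos":[0.6,0.95,0.1],"dr":[0,0,0]}]' 1 20
python3 - <<'E'
from h import *
f=grab_frame('wrist');cv2.imwrite('pics/w1.png',f[:,:,::-1])
for q in("bottle","slug_1_center","pot_center"): print(q,mark_of('wrist',q)[:3],find_in('wrist',q)[:3])
s=get_state();print(s['eef_pos'],s['ee_rot'],s['force'],s['width'],s['t'])
for n,X in dict(piv=(.562,-.1907,.15),tap=(.5117,-.2063,.154),mouth=(.458,-.223,.0993),pot=(.4425,-.2288,.023)).items(): print(n,proj('wrist',X))
E
```

```text
t: 1.7
eef_pos: [0.3965, -0.3631, 0.2761]
ee_rot: [-3.141, 0.001, -2.837]
force: [-0.1, -0.2, -0.2]
width: 0.0131
gripper_force: 0.0
bottle [] []
slug_1_center [] []
pot_center [{'location': [413.2, 234.8], 'conf': 0.97}, {'location': [310.4, 114.6], 'conf': 0.72}, {'location': [499.4, 343.4], 'conf': 0.68}] [{'location': [518.0, 350.1], 'conf': 0.87}, {'location': [311.7, 112.8], 'conf': 0.69}, {'location': [556.3, 229.0], 'conf': 0.63}]
[ 0.39556137 -0.36512677  0.27551769] [ 3.14151093e+00 -1.28816440e-04 -2.83722060e+00] [-1.43698298  0.76787322 -0.5349744 ] 0.0005447925706192909 2.05
piv [438.3 409.8]
tap [445.8 368.9]
mouth [433.3 283.6]
pot [414.3 238.9]
```

View pics/w1.png

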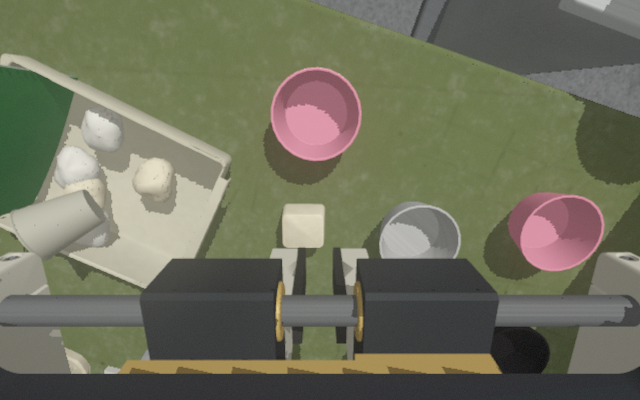

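```bash
python3 -m handwheel '[{"delta_pos":[0.6,0.87,0],"dr":[0,0,0]},{"delta_pos":[0.6,0.87,0],"dr":[0,0,0]},{"delta_pos":[0.6,0.87,0],"dr":[0,0,0]},{"delta_pos":[0.6,0.87,-0.3],"dr":[0,0,0]},{"delta_pos":[0.6,0.87,-0.6],"dr":[0,0,0]},{"delta_pos":[0.57,0.85,-0.7],"dr":[0,0,0]},{"delta_pos":[0,0,-0.4],"dr":[0,0,0]},{"delta_pos":[0,0,0],"dr":[0,0,0]}]'
python3 - <<'E'
from h import *
f=grab_frame('wrist');cv2.imwrite('pics/w2.png',f[:,:,::-1])
for q in("bottle","slug_1_center","pot_center"): print(q,mark_of('wrist',q)[:3],find_in('wrist',q)[:3])
s=get_state();print(s['eef_pos'],s['ee_rot'],s['force'],s['width'],s['t'])
for n,X in dict(piv=(.562,-.1907,.15),tap=(.5117,-.2063,.154),mouth=(.458,-.223,.0993),pot=(.4425,-.2288,.023)).items(): print(n,proj('wrist',X))
E
```

```text
t: 2.85
eef_pos: [0.5019, -0.2089, 0.2135]
ee_rot: [3.14, -0.004, -2.837]
force: [-0.4, 0.4, 0.8]
width: 0.0002
gripper_force: 0.0
bottle [] [{'location': [319.0, 213.4], 'conf': 0.78}]
slug_1_center [] []
pot_center [{'location': [496.3, 100.6], 'conf': 0.92}, {'location': [443.9, 271.9], 'conf': 0.78}, {'location': [320.8, 111.8], 'conf': 0.67}] [{'location': [465.8, 258.0], 'conf': 0.84}, {'location': [316.6, 105.3], 'conf': 0.71}, {'location': [508.5, 100.7], 'conf': 0.58}]
[ 0.50305499 -0.20957432  0.21642218] [-3.14100090e+00  1.31348664e-03 -2.83776657e+00] [-0.66919315  0.17289494  1.09505118] 0.0005670973082493882 3.2
piv [318.8 314.4]
tap [319.1 246.2]
mouth [319.3 143.9]
pot [318.3 114.5]
```

View pics/w2.png

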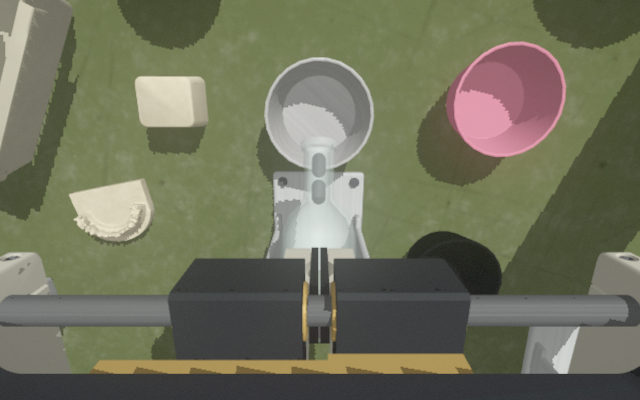

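The crop shows the arm lined up with the bottle axis: the slugs sit in the neck at (319,163) and (319,192), and the steel pot is under the mouth at (319,113). Next I'll come down to find contact.

```bash
python3 -m handwheel '[{"delta_pos":[0,0,-0.5],"dr":[0,0,0]},{"delta_pos":[0,0,-0.6],"dr":[0,0,0]},{"delta_pos":[0,0,-0.1],"dr":[0,0,0]},{"delta_pos":[0,0,0],"dr":[0,0,0]}]'
python3 -m handwheel '[{"delta_pos":[0,0,-0.1],"dr":[0,0,0]},{"delta_pos":[0,0,0],"dr":[0,0,0]}]'
python3 -m handwheel '[{"delta_pos":[0,0,-0.07],"dr":[0,0,0]},{"delta_pos":[0,0,0],"dr":[0,0,0]}]'
```

```text
t: 3.6
eef_pos: [0.5028, -0.2091, 0.1796]
ee_rot: [3.142, -0.001, -2.837]
force: [-0.1, 0.1, 1.0]
width: 0.0002
gripper_force: 0.0
t: 3.8
eef_pos: [0.5033, -0.209, 0.1771]
ee_rot: [-3.141, 0.001, -2.837]
force: [-0.3, -0.2, 0.7]
width: 0.0005
gripper_force: 0.0
t: 4.0
eef_pos: [0.5034, -0.209, 0.1748]
ee_rot: [-3.141, 0.001, -2.837]
force: [-0.9, 0.2, 1.2]
width: 0.0007
gripper_force: 0.7
```

```bash
for i in 1; do python3 -m handwheel '[{"delta_pos":[0,0,-0.07],"dr":[0,0,0]},{"delta_pos":[0,0,0],"dr":[0,0,0]}]'; python3 -m handwheel '[{"delta_pos":[0,0,-0.07],"dr":[0,0,0]},{"delta_pos":[0,0,0],"dr":[0,0,0]}]'; done
```

```text
t: 4.2
eef_pos: [0.5032, -0.209, 0.1725]
ee_rot: [-3.141, 0.0, -2.837]
force: [-0.1, -0.4, 1.5]
width: 0.0005
gripper_force: 1.0
t: 4.4
eef_pos: [0.5031, -0.209, 0.1702]
ee_rot: [-3.141, 0.0, -2.837]
force: [-0.3, -1.8, 3.3]
width: 0.0006
gripper_force: 1.4
```

```bash
python3 -m handwheel '[{"delta_pos":[0,0,0.2],"dr":[0,0,0]},{"delta_pos":[0,0,0],"dr":[0,0,0]},{"delta_pos":[0,0,-0.43],"dr":[0,0,0]},{"delta_pos":[0,0,0],"dr":[0,0,0]}]'
python3 -m handwheel '[{"delta_pos":[0,0,0.43],"dr":[0,0,0]},{"delta_pos":[0,0,0],"dr":[0,0,0]},{"delta_pos":[0,0,0],"dr":[0,0,0]}]'
python3 - <<'E'
from h import *
f=grab_frame('wrist');cv2.imwrite('pics/w3.png',cv2.resize(f[40:240,220:420,::-1],(500,500)))
E
```

```text
t: 4.8
eef_pos: [0.5028, -0.209, 0.1628]
ee_rot: [3.141, -0.001, -2.837]
force: [-0.4, -0.8, 5.1]
width: 0.0009
gripper_force: 2.3
t: 5.1
eef_pos: [0.5034, -0.2088, 0.1769]
ee_rot: [-3.141, 0.001, -2.837]
force: [0.8, -0.3, -0.5]
width: 0.0006
gripper_force: 0.0
```

View pics/w3.png

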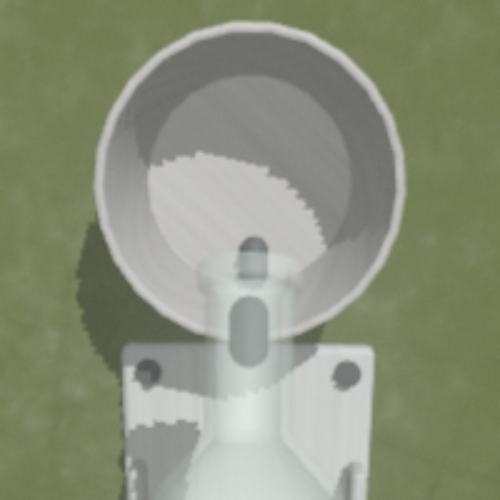

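The first tap worked. The lower slug now sticks out of the mouth (crop 254,258) and the upper one is close behind it (248,330), so I'll keep tapping.

```bash
python3 -m handwheel '[{"delta_pos":[0,0,-0.43],"dr":[0,0,0]},{"delta_pos":[0,0,0],"dr":[0,0,0]},{"delta_pos":[0,0,0.43],"dr":[0,0,0]},{"delta_pos":[0,0,0],"dr":[0,0,0]},{"delta_pos":[0,0,0],"dr":[0,0,0]},{"delta_pos":[0,0,-0.43],"dr":[0,0,0]},{"delta_pos":[0,0,0],"dr":[0,0,0]},{"delta_pos":[0,0,0.43],"dr":[0,0,0]},{"delta_pos":[0,0,0],"dr":[0,0,0]},{"delta_pos":[0,0,0],"dr":[0,0,0]}]'
python3 - <<'E'
from h import *
f=grab_frame('wrist');cv2.imwrite('pics/w4.png',cv2.resize(f[40:240,220:420,::-1],(500,500)))
E
```

```text
t: 6.15
eef_pos: [0.5033, -0.2088, 0.1769]
ee_rot: [-3.141, 0.001, -2.837]
force: [-0.6, 0.3, -0.4]
width: 0.0004
gripper_force: 0.0
```

View pics/w4.png

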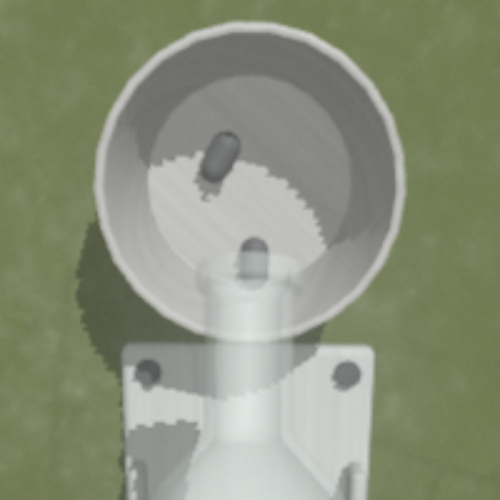

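One slug is in the pot (crop 220,157) and the other is half out of the mouth (254,260). I'll tap once more, then back off upward.

```bash
python3 -m handwheel '[{"delta_pos":[0,0,-0.43],"dr":[0,0,0]},{"delta_pos":[0,0,0],"dr":[0,0,0]},{"delta_pos":[0,0,0.43],"dr":[0,0,0]},{"delta_pos":[0,0,0],"dr":[0,0,0]},{"delta_pos":[0,0,0.5],"dr":[0,0,0]},{"delta_pos":[0,0,0.8],"dr":[0,0,0]},{"delta_pos":[0,0,0.5],"dr":[0,0,0]},{"delta_pos":[0,0,0],"dr":[0,0,0]},{"delta_pos":[0,0,0],"dr":[0,0,0]}]'
python3 - <<'E'
from h import *
f=grab_frame('wrist');cv2.imwrite('pics/w5.png',cv2.resize(f[40:260,210:430,::-1],(500,500)))
E
```

```text
t: 7.1
eef_pos: [0.503, -0.2087, 0.2305]
ee_rot: [3.141, 0.001, -2.837]
force: [0.7, -0.0, -0.3]
width: 0.0001
gripper_force: 0.0
```

View pics/w5.png

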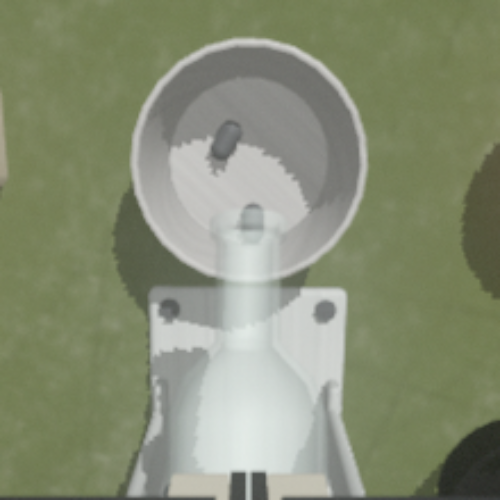

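The second slug is still in the mouth (252,220) and the first is in the pot (227,140). I'll go back to the tapping height and tap slightly deeper, then check by comparing with w4.

```bash
cat > chk.py <<'E'
from h import *
f=grab_frame('wrist');g=cv2.resize(f[40:240,220:420,::-1],(500,500));cv2.imwrite('pics/last.png',g)
r=cv2.imread('pics/w4.png')
print('mouth diff',cv2.absdiff(g,r)[225:300,230:280].mean(),'dark px',(g[225:300,230:280].max(2)<130).sum(),(r[225:300,230:280].max(2)<130).sum(),'pot diff',cv2.absdiff(g,r)[60:225,130:370].mean())
print([find_in('wrist','slug_1_center')[:3]])
E
python3 -m handwheel '[{"delta_pos":[0,0,-0.6],"dr":[0,0,0]},{"delta_pos":[0,0,-0.8],"dr":[0,0,0]},{"delta_pos":[0,0,-0.4],"dr":[0,0,0]},{"delta_pos":[0,0,0],"dr":[0,0,0]},{"delta_pos":[0,0,0],"dr":[0,0,0]}]'
python3 chk.py
python3 -m handwheel '[{"delta_pos":[0,0,-0.46],"dr":[0,0,0]},{"delta_pos":[0,0,0],"dr":[0,0,0]}]'
python3 -m handwheel '[{"delta_pos":[0,0,0.46],"dr":[0,0,0]},{"delta_pos":[0,0,0],"dr":[0,0,0]},{"delta_pos":[0,0,0],"dr":[0,0,0]}]'
python3 chk.py
```

```text
t: 7.65
eef_pos: [0.5031, -0.209, 0.1764]
ee_rot: [3.142, -0.001, -2.837]
force: [0.2, 0.5, 0.4]
width: 0.0005
gripper_force: 0.0
mouth diff 3.720266666666667 dark px 129 117 pot diff 2.0398316498316498
[[{'location': [322.1, 138.0], 'conf': 0.48}]]
t: 7.95
eef_pos: [0.5034, -0.2092, 0.1631]
ee_rot: [-3.141, 0.001, -2.836]
force: [-0.8, -1.4, 5.9]
width: 0.0006
gripper_force: 2.5
t: 8.25
eef_pos: [0.5034, -0.2088, 0.1769]
ee_rot: [-3.141, 0.001, -2.837]
force: [0.4, 0.6, 0.1]
width: 0.0002
gripper_force: 0.0
mouth diff 1.0373333333333334 dark px 122 117 pot diff 0.9446043771043771
[[{'location': [321.6, 135.2], 'conf': 0.57}]]
```

The slug hasn't moved. Measured depth was only about 8 mm, so I'll tap a little deeper, to about 10 mm.

```bash

python3 -m handwheel '[{"delta_pos":[0,0,-0.52],"dr":[0,0,0]},{"delta_pos":[0,0,0],"dr":[0,0,0]}]'
python3 -m handwheel '[{"delta_pos":[0,0,0.52],"dr":[0,0,0]},{"delta_pos":[0,0,0],"dr":[0,0,0]},{"delta_pos":[0,0,0],"dr":[0,0,0]}]'
python3 chk.py
python3 -m handwheel '[{"delta_pos":[0,0,-0.52],"dr":[0,0,0]},{"delta_pos":[0,0,0],"dr":[0,0,0]},{"delta_pos":[0,0,0.52],"dr":[0,0,0]},{"delta_pos":[0,0,0],"dr":[0,0,0]},{"delta_pos":[0,0,-0.52],"dr":[0,0,0]},{"delta_pos":[0,0,0],"dr":[0,0,0]},{"delta_pos":[0,0,0.52],"dr":[0,0,0]},{"delta_pos":[0,0,0],"dr":[0,0,0]},{"delta_pos":[0,0,0],"dr":[0,0,0]}]'
python3 chk.py
```

```text
t: 8.55
eef_pos: [0.5025, -0.209, 0.1599]
ee_rot: [3.141, -0.001, -2.837]
force: [-1.8, 0.6, 5.8]
width: 0.0006
gripper_force: 2.7
t: 8.85
eef_pos: [0.5031, -0.2088, 0.1763]
ee_rot: [3.141, 0.001, -2.837]
force: [0.3, 0.1, -0.5]
width: 0.0005
gripper_force: 0.0
mouth diff 2.9744 dark px 112 117 pot diff 1.378097643097643
[[]]
t: 9.85
eef_pos: [0.503, -0.2087, 0.1762]
ee_rot: [3.141, 0.0, -2.837]
force: [0.0, 0.1, -0.2]
width: 0.0003
gripper_force: 0.0
mouth diff 3.9104888888888887 dark px 121 117 pot diff 1.7356734006734007
[[{'location': [323.0, 138.6], 'conf': 0.56}]]
```

The mouth blob sits in exactly the same place in w3 and w4. It may be a slug already in the pot, seen past the clear mouth. I'll triangulate its height from two wrist heights.

```bash
cat > blob.py <<'E'
from h import *
import sys,pickle
out=[]
f=grab_frame('wrist');M=P('wrist')
cv2.imwrite('pics/%s.png'%sys.argv[1],f[:,:,::-1])
n=f.max(2).astype(int)
x0,y0=(proj('wrist',(.455,-.224,.06))).astype(int)
x,y,w,h=x0-30,y0-55,60,80
m=((n<125)&(f.max(2).astype(int)-f.min(2)<25)).astype(np.uint8)[y:y+h,x:x+w]
k,l,st,c=cv2.connectedComponentsWithStats(m)
for i in range(1,k):
    if 15<st[i,4]<900: print(c[i]+[x,y],st[i]+[x,y,0,0,0])
np.save(sys.argv[1]+'.npy',M);print(get_state()['eef_pos'])
for n,X in dict(mouth=(.458,-.223,.0993),floor=(.458,-.223,.008),pot=(.4425,-.2288,.003)).items(): print(n,proj('wrist',X))
E
python3 blob.py A
python3 -m handwheel '[{"delta_pos":[0,0,0.6],"dr":[0,0,0]},{"delta_pos":[0,0,0.9],"dr":[0,0,0]},{"delta_pos":[0,0,0.9],"dr":[0,0,0]},{"delta_pos":[0,0,0.4],"dr":[0,0,0]},{"delta_pos":[0,0,0],"dr":[0,0,0]},{"delta_pos":[0,0,0],"dr":[0,0,0]}]'
python3 blob.py B
python3 - <<'E'
import cv2,numpy as np
a=cv2.imread('pics/A.png')[40:200,230:410];b=cv2.imread('pics/B.png')[40:200,230:410]
s=cv2.imread('pics/scene0.png')
cv2.imwrite('pics/AB.png',np.hstack([cv2.resize(a,(400,356),interpolation=2),cv2.resize(b,(400,356),interpolation=2)]))
E
```

```text
[307.03982301 103.88495575] [299  94  17  21 226]
[ 0.5026408  -0.20873303  0.17562895]
mouth [317.7 153.4]
floor [318.  136.4]
pot [317.  116.4]
t: 10.6
eef_pos: [0.5025, -0.2086, 0.2591]
ee_rot: [3.141, -0.001, -2.837]
force: [-1.0, -0.3, -0.9]
width: 0.0005
gripper_force: 0.0
[313.49791667  80.09791667] [287  74  60  27 480]
[309.16541353 102.07518797] [303  94  13  17 133]
[289.37931034 151.24137931] [287 148   8   6  29]
[ 0.50236548 -0.20863823  0.25876732]
mouth [317.6 138. ]
floor [317.8 128.1]
pot [317.  112.3]
```

View pics/AB.png

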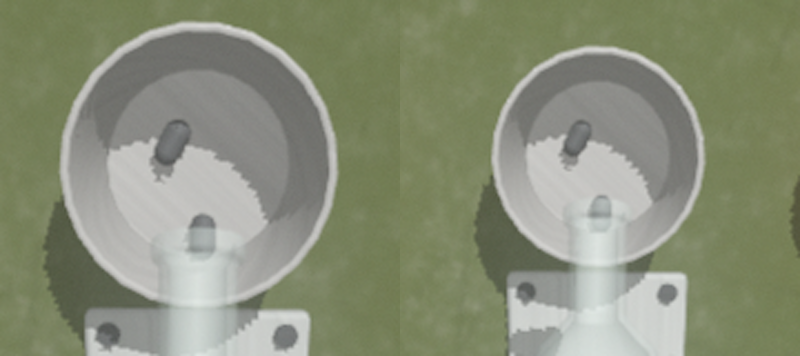

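```bash
python3 - <<'E'
from h import *
A,B=np.load('A.npy'),np.load('B.npy')
def t(a,b):
    X=cv2.triangulatePoints(A,B,np.array(a,float).reshape(2,1),np.array(b,float).reshape(2,1));return (X[:3]/X[3]).ravel().round(4)
f=lambda u,v:(230+u/2.222,40+v/2.225)
print('top end',t(f(203,214),f(201,195)),'low end',t(f(203,255),f(201,225)))
print('slug in pot',t(f(173,142),f(177,138)),'mouth rim front',t(f(198,233),f(200,204)))
E
```

```text
top end [ 0.4556 -0.2208  0.0208] low end [ 0.4655 -0.2179  0.0513]
slug in pot [ 0.4343 -0.2392  0.0168] mouth rim front [ 0.4525 -0.2232  0.0993]
```

The blob triangulates to z ≈ 0.02–0.05, inside the pot, while the mouth rim is at 0.099. The neck is empty, so both slugs are in the pot, and the arm is clear of everything.

```bash
python3 -c "
from station import *
print(job_done())"
```

```text
the job is handed in; nothing more can be done
None
```

I've handed the job in: both slugs slid out into the steel pot, which still stands under the bottle's mouth, and the arm is clear. It took about 11 s of the 42 s allowed. I tapped five or so more times than needed, because I mistook a slug already in the pot for one stuck in the mouth.

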